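# Push the vial rack home on the autosampler deck

### The job

The blue rack of vials has been left askew on the autosampler's grey deck. Push it along the deck, with the fingers against the outside of its sides, until one long side sits square against the rear fence and its end touches the end stop, then take the hand away. Do not grip it, take hold of its vials or lift or tip it, and leave everything else where it stands.

Things in the scene. Friction and masses are not known exactly. Their poses are not given: they have to be found in the camera images.
- rack: the vial rack: a blue plastic block 86 mm (its x) by 128 mm (its y), 28 mm tall, half filled (over its -y half) with black-capped amber vials that are fast in it and stick out to 40 mm above its underside; 0.24 to 0.39 kg. Origin: centre of its underside. It stands loose on the deck, its axes within 0.4 rad of the deck's.
- deck: the autosampler's deck, a grey plate fixed to the bench, top 14 mm above the bench. Origin: the inner corner where the rear fence meets the end stop, at bench height. x points to the fence, y to the end stop (the robot's left). Axes within 0.15 rad of the world's. Plate: x -203 to 33, y -400 to 110 mm, with a low carrying bail at each end. A fixed aluminium block of vials (x -171 to -109, y -388 to -352, 50 mm above the bench) is at its open end.
- fence (a point): middle of the face of the rear fence (plane x = 0 of the deck), at the level of the plate (deck x 0, y -200, z 14 mm). A plain aluminium strip along the deck's back edge, from the corner to deck y = -400 mm, rising 16 mm above the plate. The rack belongs with its 128 mm side along it: seated, its origin is at deck x -43, y -64, z 14 mm.
- stop (a point): middle of the face of the end stop (plane y = 0 of the deck), at the level of the plate (deck x -45, y 0, z 14 mm). A plain aluminium strip 6 mm thick at right angles to the fence, from the corner to deck x = -90 mm, rising 16 mm above the plate. Behind it stands a fixed white block of four solvent vials (deck x -115 to -5, y 45 to 91 mm, 68 mm above the bench).
- vial_front: a loose capped amber glass vial, 12 mm across and 32 mm tall, standing on the deck near its front edge by the end stop. Origin: centre of its underside. Leave alone.
- vial_rear: a loose capped amber glass vial, 12 mm across and 32 mm tall, standing on the deck near the rear fence towards the open (-y) end. Origin: centre of its underside. Leave alone.
- solvent: an amber solvent bottle, 56 mm across and 125 mm tall, on the bench to the left of the deck. Origin: centre of its underside. Leave alone.
- beaker: an empty glass beaker, about 60 mm across and 75 mm tall, on the bench to the left of the deck. Origin: centre of its underside. Leave alone.
- capjar: a low white jar with a black lid, 54 mm across and 55 mm tall, on the bench to the right of the deck. Origin: centre of its underside. Leave alone.
- crimper: hand crimping pliers, about 200 mm long, lying flat along x on the bench to the right of the deck, 25 mm high. Origin: under its middle, at bench height. Leave alone.

How it is judged (in metres and radians):
At the end, for the whole second after the job is handed in: The rack stands flat and at rest on the deck, its 128 mm side along the rear fence: within 3 mm of touching the fence, within 3 mm of touching the end stop, and square to them within 0.04 rad (x of rack in the frame of deck between -0.046 and -0.04 m and y of rack in the frame of deck between -0.067 and -0.061 m and angle between the y axis of rack and the y axis of deck, either way round below 0.04 rad and angle between rack's own z axis and vertical below 0.04 rad and height (world z) of rack below 0.017 m and linear speed of rack below 0.01 m/s).
It fails at once if the rack is lifted off the deck (underside more than 6 mm above the plate) or tipped by more than 0.15 rad (height (world z) of rack above 0.02 m or angle between rack's own z axis and vertical above 0.15 rad).
It fails at once if the rack is taken from above or between the fingers: the fingers bear on it with the hand's grasp point over its footprint (x of the grasp point in the frame of rack between -0.035 and 0.035 m and y of the grasp point in the frame of rack between -0.055 and 0.055 m and contact force between the fingers and rack above 2 N).
It fails at once if another thing is pushed more than 15 mm from its place or tipped (distance of any of vial_front, vial_rear, solvent, beaker, capjar, crimper from where it was at the start of the episode above 0.015 m or angle between any of vial_front, vial_rear, solvent, beaker, capjar, crimper's own z axis and vertical above 0.4 rad).
It also fails if it takes over 42 s, if anything falls off the work surface, if the arm or the gripper's body presses on something with over 40 N, if the wrist force passes 120 N, or if a joint passes its speed limit or range.

### The arm

A 6-joint arm with a two-finger parallel gripper is mounted at the origin on the work surface. World frame = base frame: x ahead of the robot, y to its left, z up, the work surface at z = 0. Lengths are in mm, angles in rad, forces in N, time in s.
With the tool pointing down it reaches from about 375 to 825 mm from the base axis. Payload 5.5 kg.
Tool frame: the origin (TCP) lies between the finger pads; the fingertips stand 19 mm ahead of it and the grasp point (between the pads) is the TCP (bot.tip_reach is the distance from the TCP to the fingertips, in mm); z points along the fingers, y is the line along which they close (so a half turn about z gives the same grasp; the last joint's range is limited). The gripper opens to 85 mm and grips with 20 to 120 N. Pads are 22 mm wide; open, the fingers measure 114 mm over their backs; the gripper's body (76 mm by 85 mm) begins 54 mm behind the grasp point. The pads swing forward as they close: fully open they stand 13 mm farther back than shut.
Start: joints at [-1.276, 0.314, -0.047, 1.21, 0, 1.571], TCP at [174.326, -574.113, 250.299] pointing down, gripper open.
Joint ranges: [-2.67, 2.67], [-0.69, 1.73], [-1.03, 1.25], [-2.08, 2.16], [-1.42, 1.45], [-3.14, 3.14]. Speed limits (rad/s): [2.39, 2.39, 3.01, 3.14, 3.14, 3.14].

### API

Orientations are given as a unit quaternion [w, x, y, z].
In Python, from station import bot, optics, job gives the robot as it stands.
- The arm moves only by the tool play_rows, never from a script. Its argument "increments" is one flat list of numbers, 5 for each row, row after row: the finger opening in cm, from 0 to 8.54, then the shift along the tool's x, y, z in cm, then the turn about the tool's z in rad. A call has 1 to 20 rows; each row shifts and turns the commanded pose from where the row before left it, along the tool's axes as they then stand; what a row does not reach is not made up. A row lasts 1/8 s, in which the tool goes at most 62.5 mm and 10.7 degrees, less where a joint would pass 70% of its speed; a pose out of reach is approached as far as the arm can. A call is refused whole if a number of a shift passes 6.25 or a number of a turn 0.188, either way. A call with a gripper value outside its range is refused whole. The fingers move at their own pace and stop on an object; the grip force is fixed at half the most. Time passes only in rows, so rows that do not move let the fingers close. It gives the time, the measured TCP pose, the force, the opening and the grip force at its end, in the units of the state.
- bot.get_obs(): the state, without advancing time (a new reading comes with each control period).
- optics.camera(name): name is "side" or "top"; returns a dict with "frame" (480x640x3 uint8, red, green, blue), "fovy" (degrees; the focal length in pixels is half the picture's height over the tangent of half this angle, whatever the lens; pixels are square), "cx", "cy" (the principal point, pixels), "extrinsics" (4x4, takes a point from camera to world coordinates). Camera axes: x right, y down, z forward; pixel columns grow to the right and rows downward; lengths in mm; the calibration is good to about 2 mm. A picture is of the moment at which its call begins. There is no depth.
- job.job_done(): hands the job in; it is judged then, once.
The state is a dict: "clock": time; "joints": joint angles; "qvel": joint speeds; "joint_torque": joint torques, N m; "ee_pos": TCP position; "ee_rot": TCP orientation; "contact_force": force on the tool from outside, world axes, zero at the start; "ft_torque": the same for the moment, N m; "finger_gap": opening from 0.0 (shut) to 1.0 (fully open); "grip_force": force on a finger pad.
Only numpy, scipy, OpenCV 4.12 (cv2) and the standard library are available. Lean on these libraries where they do the work, as an engineer would, in place of code of your own. Each camera call takes 0.05 s, during which the arm holds its last target. There are 200 camera calls.

## Working session

There is one attempt and no reset: what is moved stays moved. The work goes in short steps, Python scripts to look and compute and a tool call to move; the robot and the scene stay as the last step left them, time stands still between calls to the robot, and variables do not carry over. Pictures are saved under pics/ and viewed, at most 10 in all, crops included, and the job is handed in when it is done.

Besides the shell and the picture viewer there is one more tool, called after "Emit:" as name(argument=value, ...) on one line, values as JSON. play_rows: Moves the arm, as the interface text tells. Its arguments: {"type":"object","properties":{"increments":{"type":"array","items":{"type":"number"}}},"required":["increments"]}

```bash
mkdir -p pics; python3 - <<'E'
from station import bot,optics,job
import cv2,numpy as np
o=bot.get_obs();print({k:np.round(v,3).tolist() for k,v in o.items()})
for n in("top","side"):
    c=optics.camera(n);cv2.imwrite(f"pics/{n}0.png",c["frame"][:,:,::-1]);print(n,c["fovy"],c["cx"],c["cy"],np.round(c["extrinsics"],4).tolist())
E
```

```text
{'clock': 0.0, 'joints': [-1.276, 0.314, -0.048, 1.21, -0.0, 1.571], 'qvel': [0.0, -0.001, -0.001, 0.0, -0.0, -0.001], 'joint_torque': [0.0, -53.959, 33.975, 0.02, -0.0, -0.0], 'ee_pos': [174.159, -573.593, 249.436], 'ee_rot': [-0.001, 0.989, 0.147, -0.0], 'contact_force': [0.36, 0.016, -0.796], 'ft_torque': [-0.014, 0.022, -0.008], 'grip_force': 0.0, 'finger_gap': 1.001}
top 42.92662801483408 318.02060170027926 237.25267192626714 [[0.0031, -0.9892, 0.1466, 322.7455], [-0.9998, 0.0001, 0.0221, -56.3757], [-0.0219, -0.1467, -0.9889, 1689.8667], [0.0, 0.0, 0.0, 1.0]]
side 56.67355473322182 320.6007270152913 238.72996482899748 [[0.9704, -0.1609, 0.1803, 380.2191], [-0.2415, -0.6207, 0.7459, -878.073], [-0.0081, -0.7673, -0.6412, 731.951], [0.0, 0.0, 0.0, 1.0]]
```

View pics/top0.png

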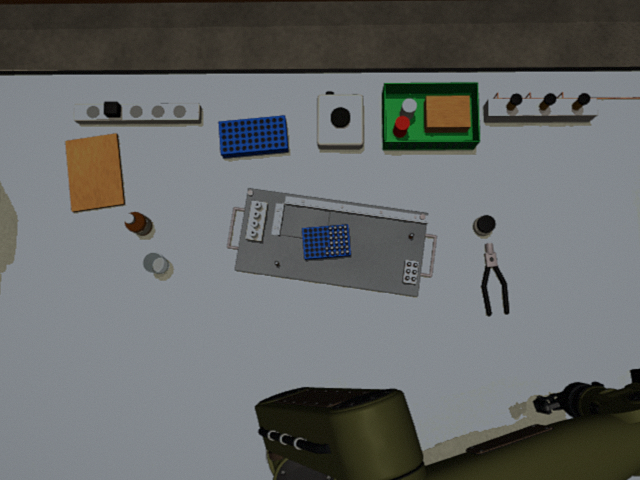

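View pics/side0.png

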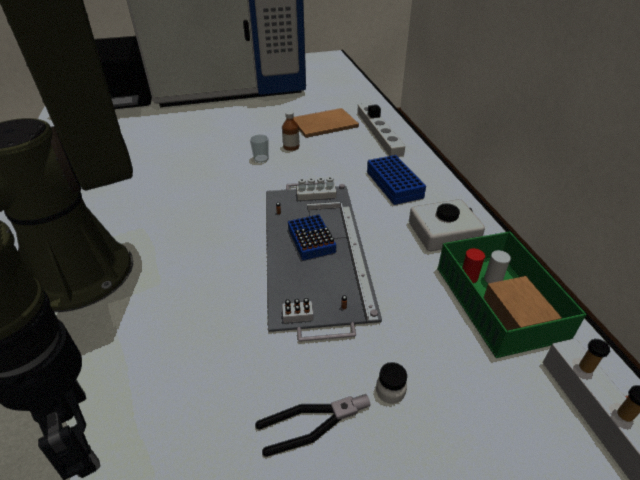

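The top view shows the deck with corners near (249,188), (428,213), (416,296) and (235,270). The rack is at about (327,242), with its vials on the right (-y) half. The loose vials are at (277,264) and (410,236). The arm is clear of the deck.

```bash
cat > h.py <<'E'
import cv2,numpy as np
from station import bot,optics,job
def cast(c,uv,z):
    f=240/np.tan(np.radians(c["fovy"]/2));E=c["extrinsics"]
    uv=np.atleast_2d(uv).astype(float)
    d=np.c_[(uv[:,0]-c["cx"])/f,(uv[:,1]-c["cy"])/f,np.ones(len(uv))]@E[:3,:3].T
    return (E[:3,3]+d*((z-E[2,3])/d[:,2])[:,None])[:,:2]
def proj(c,P):
    f=240/np.tan(np.radians(c["fovy"]/2));E=c["extrinsics"]
    q=(np.atleast_2d(P)-E[:3,3])@E[:3,:3]
    return q[:,:2]/q[:,2:]*f+[c["cx"],c["cy"]]
def blue(c,box):
    x0,y0,x1,y1=box;h=cv2.cvtColor(c["frame"],cv2.COLOR_RGB2HSV)
    m=cv2.inRange(h,(105,130,40),(130,255,255));k=np.zeros_like(m);k[y0:y1,x0:x1]=m[y0:y1,x0:x1]
    return k
BOX={"top":(240,190,420,290),"side":(265,190,375,320)}
E
python3 - <<'E'
from h import *
c=optics.camera("top");s=optics.camera("side")
m=blue(c,BOX["top"]);m=cv2.morphologyEx(m,cv2.MORPH_CLOSE,np.ones((7,7)))
pts=np.argwhere(m)[:,::-1]
w=cast(c,pts,14+28).astype(np.float32);r=cv2.minAreaRect(w);print("rack top",r,cv2.boxPoints(r).tolist())
g=c["frame"].astype(int);mx=g.max(2);mn=g.min(2)
k=((mx<150)&(mx-mn<25)&(mx>60)).astype(np.uint8)*255
k[:185]=0;k[300:]=0;k[:,:225]=0;k[:,435:]=0
k=cv2.morphologyEx(k,cv2.MORPH_OPEN,np.ones((5,5)))
w=cast(c,np.argwhere(k)[:,::-1],14).astype(np.float32);print("plate",cv2.minAreaRect(w),cv2.boxPoints(cv2.minAreaRect(w)).tolist())
a=cv2.resize(c["frame"][180:305,225:440],None,fx=3.7,fy=3.7,interpolation=cv2.INTER_CUBIC)
b=cv2.resize(s["frame"][170:345,255:390],None,fx=3.4,fy=3.4,interpolation=cv2.INTER_CUBIC)
cv2.imwrite("pics/a.png",a[:,:,::-1]);cv2.imwrite("pics/b.png",b[:,:,::-1])
E
```

```text
rack top ((555.4360961914062, -41.036460876464844), (87.76427459716797, 128.25045776367188), 5.006515026092529) [[506.125244140625, 19.014564514160156], [517.3175048828125, -108.74658966064453], [604.7469482421875, -101.08748626708984], [593.5546875, 26.673667907714844]]
plate ((559.515869140625, -49.30987548828125), (587.3296508789062, 320.3210144042969), 89.88117218017578) [[398.7466735839844, -342.64190673828125], [719.0669555664062, -343.30621337890625], [720.2850341796875, 244.02215576171875], [399.96478271484375, 244.68646240234375]]
```

View pics/a.png

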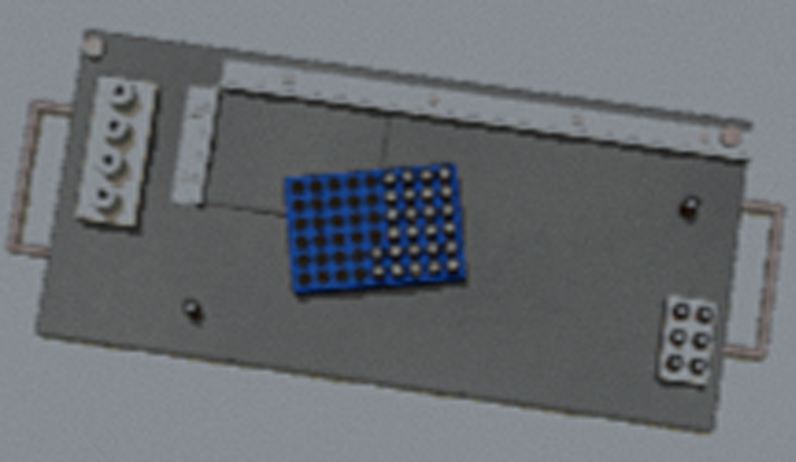

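View pics/b.png

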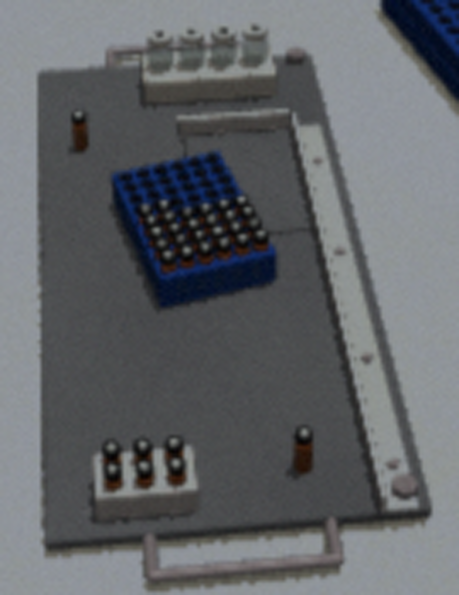

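```bash
cat >> h.py <<'E'
import json,os
if os.path.exists("deck.json"):
    O,th=json.load(open("deck.json"));O=np.array(O);R=np.array([[np.cos(th),-np.sin(th)],[np.sin(th),np.cos(th)]])
    d2w=lambda p:O+np.atleast_2d(p)@R.T
    w2d=lambda p:(np.atleast_2d(p)-O)@R
def rack(c=None):
    c=c or optics.camera("top");m=cv2.morphologyEx(blue(c,BOX["top"]),cv2.MORPH_CLOSE,np.ones((7,7)))
    return cv2.minAreaRect(cast(c,np.argwhere(m)[:,::-1],42).astype(np.float32))
E
python3 - <<'E'
from h import *
print(bot.tip_reach)
c=optics.camera("top");s=optics.camera("side")
o=lambda p:np.array(p)/3.7+[225,180]-.4
q=lambda p:np.array(p)/3.4+[255,170]-.4
D=np.array([[-203,110],[-203,-400],[33,110],[33,-400.]])
for n,w in(("top",cast(c,o([[38,333],[712,430],[85,30],[750,122]]),14)),("side",cast(s,q([[38,72],[47,545],[312,57],[430,513]]),14))):
    a=D-D.mean(0);b=w-w.mean(0)
    th=np.arctan2((a[:,0]*b[:,1]-a[:,1]*b[:,0]).sum(),(a*b).sum())
    R=np.array([[np.cos(th),-np.sin(th)],[np.sin(th),np.cos(th)]]);O=w.mean(0)-R@D.mean(0)
    print(n,"origin",O,"th",th,"res",np.round(w-(O+D@R.T),1).tolist())
    if n=="top":
        json.dump([O.tolist(),th],open("deck.json","w"))
        r=rack(c);print("rack deck",(np.array(r[0])-O)@R, ((cv2.boxPoints(r)-O)@R).round(1).tolist())
        for nm,p,z in(("corner top",(222,92),30),("stop end",(205,205),22),("fence far",(745,160),30),("vf",(193,310),46),("vr",(690,203),46)):
            print(nm,((cast(c,o([p]),z)-O)@R).round(1))
E
```

```text
19.0
top origin [665.38459128  76.17144048] th -0.14080691172335533 res [[1.1, -3.0], [1.4, 1.8], [-1.2, -0.5], [-1.3, 1.7]]
rack deck [ -92.41114169 -131.47830469] [[-149.7, -78.9], [-120.6, -203.9], [-35.2, -184.0], [-64.2, -59.1]]
corner top [[-4.2 -3. ]]
stop end [[-89.6  -2.6]]
fence far [[  -1.  -396.1]]
vf [[-171.    -8.3]]
vr [[ -41.5 -358. ]]
side origin [665.76626813  69.43133377] th -0.14424777888091225 res [[0.1, -0.5], [3.1, 1.8], [-1.5, -3.5], [-1.7, 2.2]]
```

Emit:
play_rows(increments=[8.5,0,0,0,0.1094,8.5,0,0,0,0.1094,8.5,0,0,0,0.1094,8.5,0,0,0,0.1094,8.5,1.5,-3.8,0.3,0,8.5,1.5,-3.8,0.7,0,8.5,1.5,-3.8,0.7,0,8.5,1.5,-3.8,0.7,0,8.5,1.5,-3.8,0.7,0,8.5,1.5,-3.8,0.7,0,8.5,1.5,-3.8,0.7,0,8.5,1.5,-3.8,0.7,0,8.5,1.5,-3.8,0.7,0,8.5,1.5,-3.8,0.7,0,8.5,1.5,-3.8,0.7,0,8.5,1.5,-3.8,0.7,0,8.5,1.5,-3.8,0.7,0,8.5,1.5,-3.8,0.7,0,8.5,0.4,-3.8,0.7,0,8.5,0,0,0,0])

```text
clock: 2.8
ee_pos: [465.4, -53.5, 148.8]
ee_rot: [-0.006, 0.998, -0.061, -0.0]
contact_force: [-0.1, -0.1, -0.0]
finger_gap: 0.994
grip_force: 0.0
```

Emit:
play_rows(increments=[8.5,0,-0.65,1.5,0.02,8.5,0,-0.65,1.5,0,8.5,0,0,1.5,0,8.5,0,0,1.5,0,8.5,0,0,1.5,0,8.5,0,0,1.5,0,8.5,0,0,1.2,0,8.5,0,0,0.8,0,8.5,0,0,0,0])

```text
clock: 3.92
ee_pos: [465.3, -52.2, 39.0]
ee_rot: [-0.012, 0.998, -0.064, 0.0]
contact_force: [0.1, -0.9, 0.3]
finger_gap: 0.993
grip_force: 0.0
```

```bash
python3 - <<'E'
from h import *
o=bot.get_obs();print(o["clock"],o["ee_pos"],o["ee_rot"],o["contact_force"])
c=optics.camera("top");s=optics.camera("side");r=rack(c);print("rack",w2d(r[0]),r, "tcp",w2d(o["ee_pos"][:2]))
a=cv2.resize(c["frame"][180:305,240:420],None,fx=3,fy=3,interpolation=3)
b=cv2.resize(s["frame"][170:345,225:390],None,fx=3,fy=3,interpolation=3)
H=max(len(a),len(b));cv2.imwrite("pics/c.png",cv2.resize(np.hstack([cv2.copyMakeBorder(i,0,H-len(i),0,0,0) for i in(a,b)]),None,fx=.77,fy=.77)[:,:,::-1])
E
```

```text
3.925 [465.27933185 -52.16105013  38.98342095] [-1.18658561e-02  9.97908159e-01 -6.35492345e-02  3.85505418e-05] [ 0.07899721 -0.89435272  0.31460602]
rack [[ -90.33686735 -130.8431574 ]] ((557.5789794921875, -40.698707580566406), (84.22068786621094, 127.7034683227539), 5.538878917694092) tcp [[-180.11438323 -155.14558309]]
```

View pics/c.png

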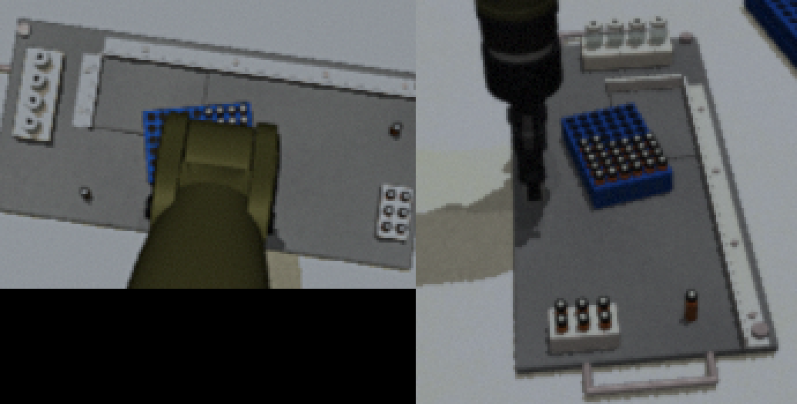

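The arm stands in front of the rack with its fingers low, and nothing has been touched. The near fingertip is at about (535,198) in the right half of the picture. It came in about 13 mm short in y, so I'll check for lag.

Emit:
play_rows(increments=[8.5,0,-1.0,0,0.02,8.5,0,0,0,0,8.5,0,0,0,0])

```text
clock: 4.4
ee_pos: [465.8, -52.6, 40.0]
ee_rot: [-0.016, 0.998, -0.067, 0.001]
contact_force: [-0.1, -0.1, 0.2]
finger_gap: 0.995
grip_force: 0.0
```

```bash
python3 - <<'E'
from h import *
o=bot.get_obs();print({k:np.round(v,3).tolist() for k,v in o.items()});print(w2d(o["ee_pos"][:2]))
s=optics.camera("side");print("near tip px",np.array([(535-416)/3/.77+225,198/3/.77+170]))
for z in(14,20,26,32,38):print(z,w2d(cast(s,[[(535-416)/3/.77+225,198/3/.77+170]],z)))
E
```

```text
{'clock': 4.4, 'joints': [-0.134, 0.269, -0.642, 0.661, 0.033, 3.141], 'qvel': [0.003, 0.001, -0.002, 0.002, -0.001, 0.001], 'joint_torque': [-0.036, -42.771, 25.599, 0.005, 0.135, 0.0], 'ee_pos': [465.773, -52.648, 40.016], 'ee_rot': [-0.016, 0.998, -0.067, 0.001], 'contact_force': [-0.15, -0.096, 0.172], 'ft_torque': [-0.036, 0.028, 0.094], 'grip_force': 0.0, 'finger_gap': 0.995}
[[-179.55741269 -155.55859382]]
near tip px [276.51515152 255.71428571]
14 [[-177.86983433 -181.04992481]]
20 [[-177.62373985 -187.76713405]]
26 [[-177.37764537 -194.48434328]]
32 [[-177.13155089 -201.20155251]]
38 [[-176.88545641 -207.91876174]]
```

Joint 6 has hit its limit, so I'll use the equivalent half-turned hand pose: lift, turn by -π, then come down. The side view puts the open tips only about 6–7 mm below the TCP.

Emit:
play_rows(increments=[8.5,0,0,-3,0,8.5,0,0,-3,0,8.5,0,0,0,-0.185,8.5,0,0,0,-0.185,8.5,0,0,0,-0.185,8.5,0,0,0,-0.185,8.5,0,0,0,-0.185,8.5,0,0,0,-0.185,8.5,0,0,0,-0.185,8.5,0,0,0,-0.185,8.5,0,0,0,-0.185,8.5,0,0,0,-0.185,8.5,0,0,0,-0.185,8.5,0,0,0,-0.185,8.5,0,0,0,-0.185,8.5,0,0,0,-0.185,8.5,0,0,0,-0.185,8.5,0,0,0,-0.185,8.5,0,0,0,-0.185,8.5,0,0,0,0])

```text
clock: 6.95
ee_pos: [465.3, -54.4, 99.8]
ee_rot: [0.001, 0.066, 0.998, 0.016]
contact_force: [0.7, -0.2, -0.3]
finger_gap: 0.994
grip_force: 0.0
```

```bash
python3 - <<'E'
from h import *
o=bot.get_obs();w,x,y,z=o["ee_rot"];print(o["joints"],o["ee_rot"],"yaw",2*np.arctan2(y,x),"want",np.pi-.1425,w2d(o["ee_pos"][:2]),o["ee_pos"])
E
```

```text
[-0.13818981  0.19059693 -0.57625635  0.80501415  0.03261712 -0.00583766] [6.39277194e-04 6.61276985e-02 9.97677751e-01 1.63040964e-02] yaw 3.0092230296164493 want 2.999092653589793 [[-179.73679061 -157.40174869]] [465.33655248 -54.44787876  99.76018453]
```

Emit:
play_rows(increments=[8.5,0,1.0,1,0.01,8.5,0,0.9,1.5,0,8.5,0,0,1.5,0,8.5,0,0,1.5,0,8.5,0,0,0.8,0,8.5,0,0,0.4,0,8.5,0,0,0,0])

```text
clock: 7.82
ee_pos: [468.2, -33.6, 33.3]
ee_rot: [0.001, 0.07, 0.997, 0.016]
contact_force: [-0.5, 1.0, -0.7]
finger_gap: 0.999
grip_force: 0.0
```

```bash
cat >> h.py <<'E'
def st():
    o=bot.get_obs();w,x,y,z=o["ee_rot"];print(round(o["clock"],2),"yawerr",round((2*np.arctan2(y,x)+.1425+.8)%(np.pi/2)-.8,3),"tcp deck",w2d(o["ee_pos"][:2]).round(1),"z",round(o["ee_pos"][2],1),"F deck",np.round(o["contact_force"][:2]@R,1))
E
python3 - <<'E'
from h import *
st();s=optics.camera("side");cv2.imwrite("pics/d.png",cv2.resize(s["frame"][170:345,225:390],None,fx=3.4,fy=3.4,interpolation=3)[:,:,::-1])
E
```

```text
7.83 yawerr 0.002 tcp deck [[-179.8 -136.4]] z 33.3 F deck [-0.6  0.9]
```

View pics/d.png

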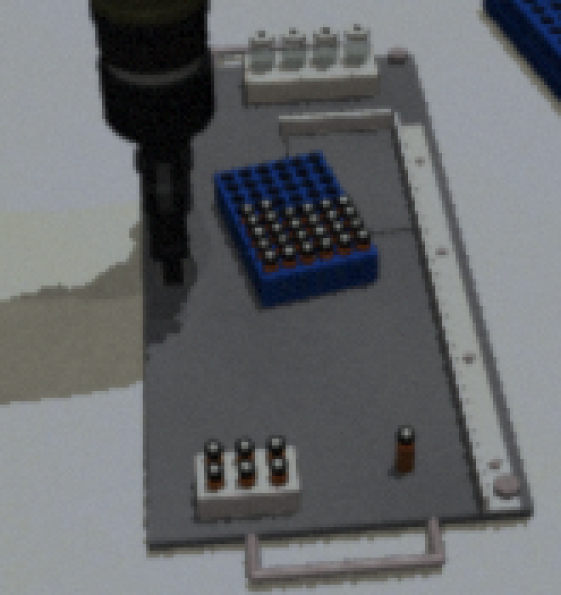

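The fingertip, at (178,283), hovers clear of the plate and in front of the rack. Next I'll push towards the fence.

Emit:
play_rows(increments=[8.5,-0.6,0,0,0,8.5,-0.6,0,0,0,8.5,-0.6,0,0,0,8.5,-0.5,0,0,0,8.5,-0.5,0,0,0,8.5,-0.5,0,0,0,8.5,-0.5,0,0,0,8.5,-0.5,0,0,0,8.5,-0.5,0,0,0,8.5,-0.5,0,0,0,8.5,-0.5,0,0,0,8.5,-0.5,0,0,0,8.5,-0.5,0,0,0,8.5,0,0,0,0])

```text
clock: 9.62
ee_pos: [536.5, -43.2, 33.4]
ee_rot: [0.001, 0.07, 0.997, 0.016]
contact_force: [0.1, 0.4, -0.3]
finger_gap: 1.001
grip_force: 0.0
```

```bash
python3 - <<'E'
from h import *
st();s=optics.camera("side");
m=cv2.morphologyEx(blue(s,(230,170,380,345)),cv2.MORPH_CLOSE,np.ones((5,5)))
ct=max(cv2.findContours(m,0,2)[0],key=cv2.contourArea)
ap=cv2.approxPolyDP(ct,4,True)[:,0];print([(p.tolist(),w2d(cast(s,[p],42)).round(0).tolist(),w2d(cast(s,[p],14)).round(0).tolist()) for p in ap])
E
```

```text
9.62 yawerr 0.002 tcp deck [[-110.8 -136.3]] z 33.4 F deck [0.  0.5]
[([338, 217], [[-16.0, -81.0]], [[-10.0, -45.0]]), ([311, 219], [[-85.0, -82.0]], [[-83.0, -45.0]]), ([311, 259], [[-98.0, -233.0]], [[-96.0, -202.0]]), ([345, 256], [[-19.0, -231.0]], [[-14.0, -201.0]]), ([345, 245], [[-14.0, -193.0]], [[-8.0, -160.0]]), ([340, 248], [[-27.0, -202.0]], [[-22.0, -170.0]]), ([331, 237], [[-43.0, -159.0]], [[-39.0, -126.0]]), ([332, 232], [[-38.0, -140.0]], [[-34.0, -106.0]]), ([342, 233], [[-15.0, -147.0]], [[-9.0, -113.0]])]
```

Emit:
play_rows(increments=[8.5,-0.5,0,0,0,8.5,-0.4,0,0,0,8.5,-0.2,0,0,0,8.5,-0.1,0,0,0,8.5,-0.1,0,0,0,8.5,0,0,0,0])

```text
clock: 10.42
ee_pos: [548.5, -44.9, 33.3]
ee_rot: [0.001, 0.07, 0.997, 0.016]
contact_force: [-1.6, -1.0, 0.1]
finger_gap: 0.998
grip_force: 0.8
```

```bash
python3 -c "
from h import *
st()"
```

```text
10.43 yawerr 0.002 tcp deck [[ -98.7 -136.2]] z 33.3 F deck [-1.5 -1.2]
```

Emit:
play_rows(increments=[8.5,-0.1,0,0,0,8.5,-0.1,0,0,0,8.5,-0.1,0,0,0,8.5,0,0,0,0])

```text
clock: 10.92
ee_pos: [550.0, -45.1, 33.1]
ee_rot: [-0.001, 0.07, 0.997, 0.016]
contact_force: [-6.1, 0.8, 6.0]
finger_gap: 0.994
grip_force: 3.2
```

```bash
python3 -c "
from h import *
st()"
```

```text
10.93 yawerr 0.002 tcp deck [[ -97.2 -136.2]] z 33.1 F deck [-6.2 -0.1]
```

Emit:
play_rows(increments=[8.5,-0.1,0,0,0,8.5,-0.1,0,0,0,8.5,0,0,0,0,8.5,1.5,0,0,0,8.5,2,0,0,0,8.5,0,0,-3.5,0,8.5,0,0,-3.5,0,3,-2.65,-3.1,0,0,3,-2.65,-3.1,0,0,3,-2.65,-3.1,0,0,3,0,0,0,0.1745,3,0,0,0,0.1745,3,0,0,0,0.1745,3,0,0,0,0.1745,3,0,0,0,0.1745,3,0,0,0,0.1745,3,0,0,0,0.1745,3,0,0,0,0.1745,3,0,0,0,0.1745,3,0,0,0,0])

```text
clock: 13.42
ee_pos: [584.5, -146.2, 100.4]
ee_rot: [-0.011, 0.754, 0.657, 0.012]
contact_force: [-0.9, -0.1, -0.0]
finger_gap: 0.352
grip_force: 0.0
```

```bash
python3 - <<'E'
from h import *
st();c=optics.camera("top");s=optics.camera("side")
a=cv2.resize(c["frame"][180:305,240:420],None,fx=2.2,fy=2.2,interpolation=3)
b=cv2.resize(s["frame"][170:345,225:390],None,fx=2.4,fy=2.4,interpolation=3)
H=max(len(a),len(b));cv2.imwrite("pics/e.png",np.hstack([cv2.copyMakeBorder(i,0,H-len(i),0,0,0) for i in(a,b)])[:,:,::-1])
E
```

```text
13.43 yawerr 0.004 tcp deck [[ -48.9 -231.5]] z 100.4 F deck [-0.9 -0.2]
```

View pics/e.png

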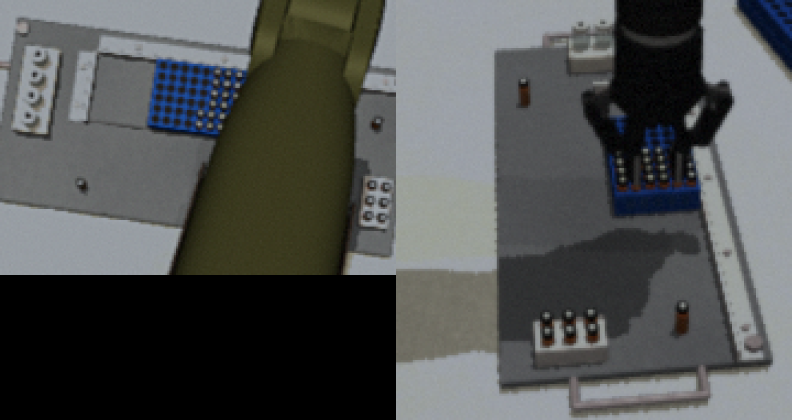

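The rack lies flush along the fence, with its near end at about deck y -201. The hand is just beyond that end. I'll descend and push +y.

Emit:
play_rows(increments=[3,0,0,1.5,0,3,0,0,1.5,0,3,0,0,1.5,0,3,0,0,1.0,0,3,0,0,0.5,0,3,0.6,0,0,0,3,0.6,0,0,0,3,0.4,0,0,0,3,0.4,0,0,0,3,0,0,0,0])

```text
clock: 14.78
ee_pos: [587.4, -123.9, 41.1]
ee_rot: [-0.011, 0.755, 0.656, 0.012]
contact_force: [-0.0, -0.1, 0.9]
finger_gap: 0.351
grip_force: 0.0
```

```bash
python3 -c "
from h import *
st()"
```

```text
14.78 yawerr 0.003 tcp deck [[ -49.1 -209.1]] z 41.1 F deck [ 0.  -0.1]
```

Travel remaining is about 70 mm. I'll push 60 mm, then look.

Emit:
play_rows(increments=[3,0.4,0,0,0,3,0.5,0,0,0,3,0.5,0,0,0,3,0.5,0,0,0,3,0.5,0,0,0,3,0.5,0,0,0,3,0.5,0,0,0,3,0.5,0,0,0,3,0.5,0,0,0,3,0.5,0,0,0,3,0.5,0,0,0,3,0.4,0,0,0,3,0.2,0,0,0,3,0,0,0,0])

```text
clock: 16.52
ee_pos: [595.7, -64.6, 42.9]
ee_rot: [-0.011, 0.755, 0.656, 0.012]
contact_force: [-0.2, -0.6, 0.1]
finger_gap: 0.359
grip_force: 0.0
```

```bash
python3 -c "
from h import *
st()"
```

```text
16.52 yawerr 0.003 tcp deck [[ -49.3 -149.2]] z 42.9 F deck [-0.1 -0.6]
```

Emit:
play_rows(increments=[3,0.4,0,0.2,0,3,0.3,0,0,0,3,0.2,0,0,0,3,0.1,0,0,0,3,0.1,0,0,0,3,0,0,0,0])

```text
clock: 17.27
ee_pos: [596.9, -54.8, 41.1]
ee_rot: [-0.011, 0.755, 0.656, 0.011]
contact_force: [-0.7, -5.1, 1.4]
finger_gap: 0.35
grip_force: 2.5
```

```bash
python3 - <<'E'
from h import *
st();s=optics.camera("side");cv2.imwrite("pics/f.png",cv2.resize(s["frame"][170:290,250:390],None,fx=4,fy=4,interpolation=3)[:,:,::-1])
E
```

```text
17.27 yawerr 0.002 tcp deck [[ -49.5 -139.3]] z 41.1 F deck [ 0.1 -5.2]
```

View pics/f.png

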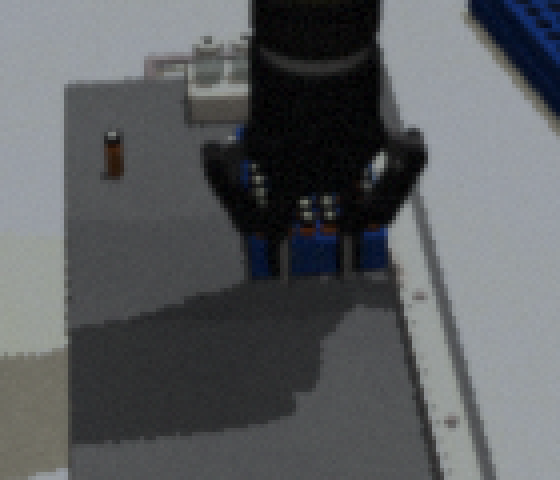

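Emit:
play_rows(increments=[3,0.1,0,0,0,3,0.1,0,0,0,3,0.1,0,0,0,3,0,0,0,0])

```text
clock: 17.82
ee_pos: [596.9, -54.6, 41.2]
ee_rot: [-0.009, 0.756, 0.655, 0.009]
contact_force: [-3.2, -13.8, 0.8]
finger_gap: 0.354
grip_force: 6.8
```

Emit:
play_rows(increments=[3,-1,0,0,0,3,-2,0,0,0,3,0,0,-3.5,0,3,0,0,-3.5,0,8.5,0,0,0,-0.1745,8.5,0,0,0,-0.1745,8.5,0,0,0,-0.1745,8.5,0,0,0,-0.1745,8.5,0,0,0,-0.1745,8.5,0,0,0,-0.1745,8.5,0,0,0,-0.1745,8.5,0,0,0,-0.1745,8.5,0,0,0,-0.1745,8.5,1.9,2.3,0,0,8.5,1.9,2.3,0,0,8.5,1.9,2.3,0,0,8.5,1.9,2.3,0,0,8.5,0,0,0,0])

```text
clock: 20.08
ee_pos: [529.5, 19.5, 113.3]
ee_rot: [0.0, 0.069, 0.997, 0.017]
contact_force: [0.3, -0.5, -0.7]
finger_gap: 0.996
grip_force: 0.0
```

```bash
python3 - <<'E'
from h import *
st();s=optics.camera("side");cv2.imwrite("pics/g.png",cv2.resize(s["frame"][170:290,250:390],None,fx=4,fy=4,interpolation=3)[:,:,::-1])
E
```

```text
20.07 yawerr 0.004 tcp deck [[-126.6  -75.2]] z 113.3 F deck [ 0.4 -0.4]
```

View pics/g.png

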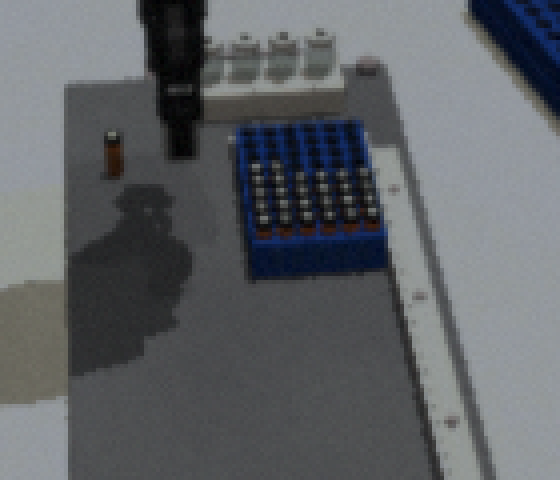

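The rack is at the corner, its near edge at about (250–388, 270), against the stop and along the fence. The vials are undisturbed. I'll give it a final squaring nudge towards the fence.

Emit:
play_rows(increments=[8.5,0,0.2,2,0,8.5,0,0,2,0,8.5,0,0,2,0,8.5,0,0,1.3,0,8.5,0,0,0.7,0,8.5,0,0,0,0,8.5,-0.6,0,0,0,8.5,-0.6,0,0,0,8.5,-0.5,0,0,0,8.5,-0.4,0,0,0,8.5,-0.3,0,0,0,8.5,-0.2,0,0,0,8.5,-0.2,0,0,0,8.5,-0.1,0,0,0,8.5,0,0,0,0])

```text
clock: 22.0
ee_pos: [559.2, 19.2, 33.2]
ee_rot: [-0.0, 0.07, 0.997, 0.016]
contact_force: [-3.7, 0.1, 1.8]
finger_gap: 0.997
grip_force: 1.6
```

```bash
python3 -c "
from h import *
st()"
```

```text
22.0 yawerr 0.002 tcp deck [[-97.1 -71.3]] z 33.2 F deck [-3.7 -0.5]
```

Same x as the first seating, so it is still on the fence. I'll press lightly, then back off and lift.

Emit:
play_rows(increments=[8.5,-0.1,0,0,0,8.5,-0.1,0,0,0,8.5,-0.1,0,0,0,8.5,0,0,0,0])

```text
clock: 22.5
ee_pos: [559.3, 19.2, 32.9]
ee_rot: [-0.003, 0.07, 0.997, 0.016]
contact_force: [-11.9, 1.2, 8.8]
finger_gap: 0.996
grip_force: 5.9
```

Emit:
play_rows(increments=[8.5,1,0,0,0,8.5,2,0,0,0,8.5,0,0,-3,0,8.5,0,0,-4,0,8.5,0,-4,-4,0,8.5,0,-5,-2,0,8.5,0,-5,0,0,8.5,0,-5,0,0,8.5,0,-5,0,0,8.5,0,-4,0,0,8.5,0,0,0,0])

```text
clock: 23.88
ee_pos: [493.7, -261.2, 154.4]
ee_rot: [0.001, 0.072, 0.997, 0.016]
contact_force: [0.4, 0.6, -0.2]
finger_gap: 0.995
grip_force: 0.0
```

```bash
python3 - <<'E'
from h import *
st();c=optics.camera("top");s=optics.camera("side");r=rack(c);print(w2d(r[0]),r[1],r[2]-90*(r[2]>45)-np.degrees(-.1425)*-1)
a=cv2.resize(c["frame"][180:305,230:435],None,fx=2,fy=2,interpolation=3)
b=cv2.resize(s["frame"][170:345,240:390],None,fx=2.5,fy=2.5,interpolation=3)
H=max(len(a),len(b));cv2.imwrite("pics/h.png",np.hstack([cv2.copyMakeBorder(i,0,H-len(i),0,0,0) for i in(a,b)])[:,:,::-1])
E
```

```text
23.88 yawerr -0.002 tcp deck [[-122.6 -358.1]] z 154.4 F deck [0.3 0.6]
[[-44.47190193 -65.22613534]] (127.39093017578125, 86.69419860839844) -16.27969222075095
```

View pics/h.png

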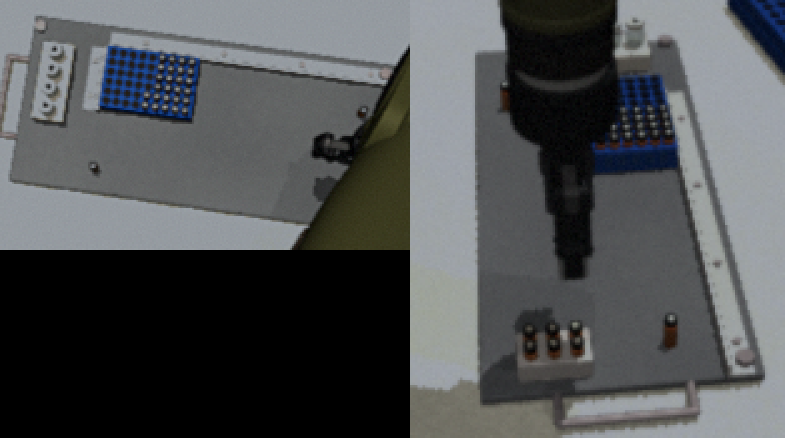

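The rack measures deck (-44.5, -65.2), square within about 0.1°, and all other things are in place. I'm handing in.

```bash
python3 -c "
from station import job
print(job.job_done())"
```

```text
the job is handed in; nothing more can be done
None
```

I pushed the rack square against the rear fence and end stop, took the hand away, and handed the job in at about 24 s; the last top view put the rack at deck (-44.5, -65.2) mm, within about 0.1° of square, but no verdict came back.

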